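# Cap the coolant port with a cam-arm coupling

### The arm

A 6-joint arm with a two-finger parallel gripper is mounted at the origin on a cart in front of the work surface, level with it; the furniture and walls round the work are solid. World frame = base frame: x ahead of the robot, y to its left, z up, the work surface at z = 0. Lengths are in mm, angles in rad, forces in N, time in s.
With the tool pointing down it reaches from about 250 to 850 mm from the base axis. Payload 12.5 kg.
Tool frame: the origin (TCP) lies on the centre line of the jaws, within the pads' length; the fingertips stand 22 mm ahead of it and the grasp point (between the pads) lies 3 mm ahead of it (robot.tips_ahead is the distance from the TCP to the fingertips, in mm); z points along the fingers, y is the line along which they close (so a half turn about z gives the same grasp; the last joint's range is limited). The gripper opens to 93 mm and grips with 3 to 60 N. Pads are 15 mm wide; open, the fingers measure 128 mm over their backs; the gripper's body (75 mm by 188 mm) begins 65 mm behind the grasp point.
Start: joints at [-1.303, 0.351, 1.652, -0, 1.139, -0.085], TCP at [190.058, -516.103, 240.633] pointing down, gripper open.
Joint ranges: [-2.75, 2.75], [-0.79, 2.1], [0.01, 2.65], [-1.57, 4.71], [0.07, 3.14], [-2.87, 2.87]. Speed limits (rad/s): [2.22, 2.22, 2.79, 3.14, 3.14, 3.14].

### API

Orientations are given as a rotation vector (axis times angle).
In Python, from bench import robot, camera gives the robot as it stands.
- The arm moves only by the tool send_rows, never from a script. Its argument "rows" is text: rows parted by semicolons, each of 7 numbers parted by spaces: the turn, a rotation vector about the tool's x, y, z in degrees, then the shift along the tool's x, y, z in m, then the finger opening in m, from 0 to 0.093. In form: rx ry rz tx ty tz grip; .... A call has 1 to 5 rows; each row shifts and turns the commanded pose from where the row before left it, along the tool's axes as they then stand; what a row does not reach is not made up. A row lasts 1/8 s, in which the tool goes at most 62.5 mm and 10.7 degrees, less where a joint would pass 70% of its speed; a pose out of reach is approached as far as the arm can. A call is refused whole if a number of a shift passes 0.0625 or a number of a turn 10.7, either way. A call with a gripper value outside its range is refused whole. The fingers move at their own pace and stop on an object; the grip force is fixed at half the most. Time passes only in rows, so rows that do not move let the fingers close. It gives the time, the measured TCP pose, the force, the opening and the grip force at its end, in the units of the state.
- robot.read_state(): the state, without advancing time (a new reading comes with each control period).
- camera(name): name is "side" or "top" or "wrist"; returns a dict with "frame" (400x640x3 uint8, red, green, blue), "range_z" (400x640 float32, mm along the optical axis (not along the pixel's ray), 0 where there is no reading), "fx", "fy", "cx", "cy" (pixels), "distortion" ([k1, k2, p1, p2, k3] as OpenCV has them; the pictures are not rectified), "position" and "orientation" of the camera in the world; the wrist camera has in their place "hand_eye" (4x4, takes a point from camera to tool coordinates, whose origin is the TCP and whose axes are the flange's). Camera axes: x right, y down, z forward; pixel columns grow to the right and rows downward; lengths in mm; the calibration is good to about 2 mm. A picture is of the moment at which its call begins: read the wrist's pose just before it.
- robot.job_done(): hands the job in; it is judged then, once.
The state is a dict: "clock": time; "joint_positions": joint angles; "joint_velocities": joint speeds; "effort": joint torques, N m; "tcp_pos": TCP position; "orientation": TCP orientation; "contact_force": force on the tool from outside, world axes, zero at the start; "wrist_torque": the same for the moment, N m; "width": finger opening in mm; "gripper_force": force on a finger pad.
Only numpy, scipy, OpenCV 4.12 (cv2) and the standard library are available. Lean on these libraries where they do the work, as an engineer would, in place of code of your own. Each camera call takes 0.05 s, during which the arm holds its last target. There are 200 camera calls.

### The job

Push the cap coupling by its body straight down onto the grooved adaptor of the coolant port until it is fully home, before touching its two cam arms, which stay out. Then swing the cam arms all the way down, one after the other, and let go; never load the fitting with more than 40 N, and leave the loose parts lying about where they are.

Things in the scene. Friction and masses are not known exactly. Their poses are not given: they have to be found in the camera images.
- port: Coolant port fixed to the plate: dark round flange 80 mm across, 10 mm high (collar 42 mm across up to 16 mm), upright steel adaptor stub on its axis. Origin on the axis at plate level, z up; yaw does not matter. The stub is screwed in to a different height each time, NOT measured: its flat top stands 86 to 98 mm above the origin, so find the seat by feel.
- port_collar (a point): Point on the port's axis, 16 mm above the plate, where the stub leaves the collar. The stub, measured down from its top: flat top 26 mm across (a round black rubber face seal that gives 1 mm for 8 N, 1.5 mm at most), chamfer to 36 mm across at 6 mm, round head 36 mm across down to 15 mm, groove 27 mm across down to 29 mm, shoulder 49 mm across from 34 to 41 mm, then a neck 27 mm across.
- gasket (a joint): Rubber ring 48 mm across lying round the stub just above the shoulder; slides along the stub. Value in m: up to 0.004 = up, as found; 0 = pushed home (down to -0.0018 at most). It drags with about 7 N and stays where it is pushed; it has no spring.
- coupling_mid (a point): Middle of the loose cap coupling: upright round aluminium cap 52 mm across, 42 mm high, about 0.4 kg, open downward. The point lies on its axis, 20 mm above its mouth; z up; the two cam arms stick out along its +y and -y, so grip the round body across its x. It may be turned to any yaw on the stub.
- coupling_mouth (a point): Centre of the coupling's open mouth (its underside). Socket 38 mm across (1 mm clearance all round on the stub's head), 31 mm deep: fully home its roof meets the face seal on the stub's top, so the mouth is 31 mm below it, 55 to 67 mm above the plate. The gasket is met about 4 mm before; pushing it down takes 5 to 10 N, and at home the force rises sharply.
- cam_p (a joint): Hinge of the cam arm at the coupling's +y, rad: 0 = straight out, level; negative = raised; 1.57 = straight down (closed, hard stop). Pivot 27 mm from the coupling's axis, 13 mm above its mouth. Flat steel arm 12 mm wide, 6 mm thick, 48 mm long from the pivot. It stays where it is left; turning takes about 0.2 N m, more where the cam meets the groove.
- cam_n (a joint): The same for the cam arm at the coupling's -y.
- cam_p_tip (a point): Point on the upper face of the +y arm at its eye, 40 mm out from the pivot. With the arm level this face lies 5 mm above the pivot; with the arm down it looks outward, 32 mm from the coupling's axis, and the arm's end is 35 mm below the coupling's mouth.
- cam_n_tip (a point): The same on the -y arm.
- spare_flange: Bystander: loose steel wheel flange 62 mm across, 22 mm high; origin at the centre of its underside.
- knurled_nut: Bystander: loose dark knurled nut 36 mm across, 16 mm high; origin at the centre of its underside.
- parallel_1: Bystander: loose ground steel bar 9 x 80 x 16 mm; origin at the centre of its underside.
- v_block: Bystander: loose steel V-block 45 x 40 x 30 mm; origin at the centre of its underside.

How it is judged (in metres and radians):
On the way, in this order (a step that is already met when the one before it is completed fails the run):
1. the coupling is pushed fully home on the adaptor while both cam arms are out and untouched by the fingers (value of joint gasket below 0.0013 m and horizontal distance between coupling_mid and port below 0.004 m and value of joint each of cam_p, cam_n below 0.5 rad and contact force between the fingers and cam_p below 0.5 N and contact force between the fingers and cam_n below 0.5 N), for 0.2 s.
2. one cam arm is all the way down while the other is still out (((value of joint cam_p above 1.4 rad and value of joint cam_n below 0.6 rad) or (value of joint cam_n above 1.4 rad and value of joint cam_p below 0.6 rad))), for 0.1 s.
At the end, for the whole second after the job is handed in: The coupling stands upright (within 0.08 rad) on the adaptor's axis (within 4 mm), the gasket is pushed home (within 1.5 mm), the coupling's middle is 73 to 89 mm above the port's underside (home at any stub height), both cam arms are down (beyond 1.4 rad of 1.57), everything at rest and released (value of joint each of cam_p, cam_n above 1.4 rad and value of joint gasket below 0.0015 m and horizontal distance between coupling_mid and port below 0.004 m and angle between coupling_mid's own z axis and vertical below 0.08 rad and z of coupling_mid in the frame of port between 0.073 and 0.089 m and linear speed of coupling below 0.01 m/s); the robot touches nothing.
It fails at once if the coupling is pressed against the port or its stub with more than 40 N (contact force between coupling and port above 40 N).
It fails at once if a bystander is moved by more than 30 mm (distance of any of spare_flange, knurled_nut, parallel_1, v_block from where it was at the start of the episode above 0.03 m).
It also fails if it takes over 72 s, if anything falls off the work surface, if the arm or the gripper's body presses on something with over 40 N, if the wrist force passes 120 N, or if a joint passes its speed limit or range.

## Working session

There is one attempt and no reset: what is moved stays moved. The work goes in short steps, Python scripts to look and compute and a tool call to move; the robot and the scene stay as the last step left them, time stands still between calls to the robot, and variables do not carry over. Pictures are saved under pics/ and viewed, at most 10 in all, crops included, and the job is handed in when it is done.

Besides the shell and the picture viewer there is one more tool, called after ">>>" as name(argument=value, ...), one argument or row to a line, values as JSON. send_rows: Moves the arm, as the interface text tells. Its arguments: {"type":"object","properties":{"rows":{"type":"string"}},"required":["rows"]}

```bash
mkdir -p pics; ls
cat > h.py <<'E'
import numpy as np,cv2
from scipy.spatial.transform import Rotation as R
from bench import robot,camera
def rot(o):
    o=np.array(o,float); return o if o.shape==(3,3) else R.from_rotvec(o).as_matrix()
def look(n):
    s=robot.read_state(); c=camera(n)
    if n=='wrist':
        T=np.eye(4);T[:3,:3]=rot(s['orientation']);T[:3,3]=s['tcp_pos'];T=T@np.array(c['hand_eye'])
    else:
        T=np.eye(4);T[:3,:3]=rot(c['orientation']);T[:3,3]=c['position']
    c['T']=T;return c
def cloud(c):
    h,w=c['range_z'].shape
    K=np.array([[c['fx'],0,c['cx']],[0,c['fy'],c['cy']],[0,0,1.]])
    v,u=np.mgrid[:h,:w]
    p=cv2.undistortPoints(np.stack([u,v],-1).reshape(-1,1,2).astype(np.float64),K,np.array(c['distortion'],float)).reshape(h,w,2)
    z=c['range_z'].astype(float)
    P=np.dstack([p[...,0]*z,p[...,1]*z,z])@c['T'][:3,:3].T+c['T'][:3,3]
    P[z<=0]=np.nan
    return P
def save(c,n): cv2.imwrite('pics/'+n,c['frame'][...,::-1])
E
python3 - <<'E'
from h import *
print(robot.read_state())
c=look('top');d=look('side');print(c['position'],c['orientation'],d['position'],d['orientation'],c['fx'])
cv2.imwrite('pics/a.png',cv2.resize(np.vstack([c['frame'],d['frame']])[...,::-1],(480,600)))
save(c,'t.png');save(d,'s.png')
P=cloud(c);np.save('Pt.npy',P);np.save('Ps.npy',cloud(d))
m=np.nan_to_num(P[...,2])
n,l,st,ce=cv2.connectedComponentsWithStats((m>8).astype(np.uint8))
for i in range(1,n):
    if st[i,4]>60:
        q=P[l==i];print(i,st[i],ce[i].round(),np.nanmin(q,0).round(),np.nanmax(q,0).round(),np.nanmedian(q,0).round())
E
```

```text
pics
{'clock': 0.0, 'joint_positions': array([-1.30260320e+00,  3.51245633e-01,  1.65240545e+00, -1.89112679e-06,
        1.13908089e+00, -8.45987737e-02]), 'joint_velocities': array([-0.00134254, -0.00034125,  0.00063628,  0.00155135,  0.000226  ,
        0.00071007]), 'effort': array([-4.70177445e-03, -4.97326076e+01, -2.85257453e+01,  6.96661812e-02,
        2.57057359e-02, -8.61020567e-05]), 'tcp_pos': array([ 189.97825964, -515.82108369,  240.10334732]), 'orientation': array([-3.09172611e+00, -5.51096999e-01,  1.66678913e-04]), 'contact_force': array([ 0.12200894, -0.16924623,  1.25664336]), 'wrist_torque': array([ 0.00710993, -0.00768741, -0.016079  ]), 'gripper_force': 0.0, 'width': 92.56847839026881}
[ 358.73158547   -7.00644818 1221.654324  ] [-2.18854271  2.14047149 -0.14455361] [296.24151145 980.70115493 539.79974017] [-0.25309018  2.56971345 -1.63106566] 470.1807939504739
1 [  143     0   430   159 36434] [381.  63.] [ 637. -474.    8.] [1080.  394.  460.] [ 837. -148.  121.]
2 [ 567    0   73   81 1047] [604.  25.] [ 820. -858.    9.] [1082. -497.  461.] [ 846. -555.  40
[... 978 characters left out ...]
5.  16.  21.] [429.  -2.  12.]
34 [542 235  39  22 594] [559. 245.] [ 396. -622.    9.] [ 449. -577.  141.] [ 422. -593.   69.]
45 [195 256  52  12 177] [222. 263.] [351. 181.   8.] [380. 309.  17.] [360. 241.  10.]
46 [303 258  49  14 241] [328. 265.] [347. -88.   8.] [378.  35.  19.] [362. -29.  13.]
47 [556 259  15  26 147] [565. 272.] [ 327. -638.    9.] [ 389. -603.   35.] [ 360. -630.   23.]
49 [541 260  15  24 129] [546. 271.] [ 329. -598.    8.] [ 387. -573.   36.] [ 359. -581.   20.]
72 [  248   325   236    75 14763] [360. 366.] [ 104. -173.  216.] [283. 129. 781.] [247. -52. 665.]
73 [ 538  331  102   69 5226] [597. 370.] [ 128. -591.  215.] [ 255. -310.  606.] [ 213. -430.  512.]
```

View pics/t.png

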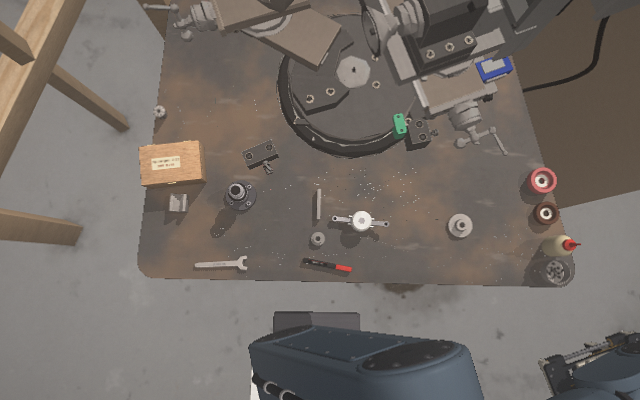

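View pics/s.png

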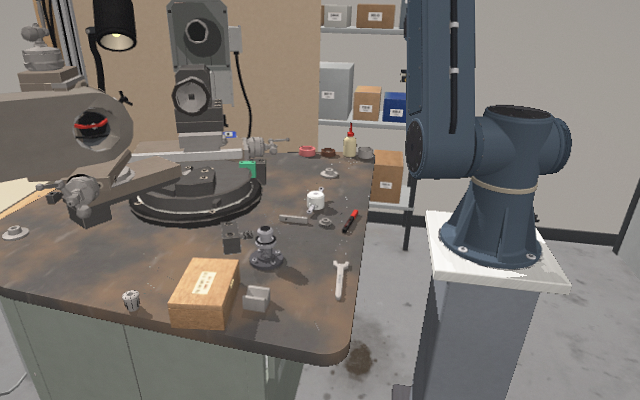

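The top view shows the coupling at (361,221) with its arms roughly along the image's horizontal, the port at (240,194), the bar at (318,203), the nut at (317,238), the spare flange at (460,225) and the V-block at (178,202). The side view agrees: stub at (265,240), coupling at (316,200).

```bash
cat >> h.py <<'E'
def plan(x,y,z,psi):
    s=robot.read_state(); M=rot(s['orientation']); p=np.radians(psi)
    G=R.from_euler('z',p).as_matrix()@np.diag([1,-1,-1.])
    rv=R.from_matrix(M.T@G).as_rotvec(degrees=True)
    print('now',s['tcp_pos'].round(1),'shift tool mm',(M.T@(np.array([x,y,z])-s['tcp_pos'])).round(1),'turn',rv.round(2),'F',s['contact_force'].round(1),'t',s['clock'])
E
python3 - <<'E'
from h import *
P=np.load('Pt.npy')
def sel(x0,x1,y0,y1,z0,z1):
    with np.errstate(invalid='ignore'):
        q=P[(P[...,0]>x0)&(P[...,0]<x1)&(P[...,1]>y0)&(P[...,1]<y1)&(P[...,2]>z0)&(P[...,2]<z1)]
    return q
q=sel(430,520,-190,-30,32,60);print('cap top',len(q),np.median(q,0),q.min(0),q.max(0))
q=sel(430,520,-190,-30,8,28);print('arms',len(q),q.min(0),q.max(0)); print(np.polyfit(q[:,1],q[:,0],1))
for lo,hi in((-190,-145),(-75,-30)):
    a=q[(q[:,1]>lo)&(q[:,1]<hi)];print(a.mean(0),np.percentile(a[:,2],[5,50,95]))
q=sel(480,590,150,250,70,110);print('stub top',len(q),np.median(q,0),q.min(0),q.max(0))
q=sel(480,590,150,250,7,14);print('flange',len(q),np.median(q,0),q.min(0),q.max(0))
plan(474,-109,240,90)
E
```

```text
cap top 340 [ 473.24998063 -110.18381932   40.37363297] [ 450.28775511 -179.33753135   32.02937191] [498.9066771  -84.66866671  46.97539953]
arms 182 [ 449.55682641 -164.81166166    8.06411056] [490.46763967 -37.07807335  27.93801895]
[1.08716709e-01 4.84871249e+02]
[ 470.67210209 -153.62363164   24.06250386] [18.96228378 24.73105928 27.28386677]
[480.30141091 -55.25937917  16.07535358] [12.34599069 15.88930037 20.85535154]
stub top 178 [537.19238375 200.92524565  85.78651369] [520.81417903 184.00244975  72.59045259] [555.93233127 220.67464585  91.71105091]
flange 333 [527.11816117 191.05548285  10.25722506] [497.87532177 163.47656618   7.06206801] [576.33493523 241.96843404  13.96421627]
now [ 190.  -515.9  240.2] shift tool mm [ 407.1 -283.7    0.5] turn [-5.000e-02 -4.000e-02 -6.979e+01] F [ 0.5  0.6 -0.7] t 0.1
```

>>> send_rows(
  rows="0 0 0 0.05 -0.035 0 0.093;0 0 0 0.05 -0.035 0 0.093;0 0 0 0.05 -0.035 0 0.093;0 0 0 0.05 -0.035 0 0.093;0 0 0 0.05 -0.035 0 0.093",
)

```text
clock: 0.72
tcp_pos: [364.9, -263.7, 240.6]
orientation: [3.093, 0.551, 0.0]
contact_force: [1.4, -0.1, 1.0]
width: 92.9
gripper_force: 0.0
```

>>> send_rows(
  rows="0 0 0 0.05 -0.035 0 0.093;0 0 0 0.05 -0.035 0 0.093;0 0 0 0.05 -0.035 0 0.093;0 0 -10.5 0 0 0 0.093;0 0 -10.5 0 0 0 0.093",
)

```text
clock: 1.35
tcp_pos: [468.8, -114.2, 240.3]
orientation: [-2.936, -1.117, 0.001]
contact_force: [-0.2, 0.3, 0.4]
width: 93.2
gripper_force: 0.0
```

>>> send_rows(
  rows="0 0 -10.5 0 0 0 0.093;0 0 -10.5 0 0 0 0.093;0 0 -10.5 0 0 0 0.093;0 0 -10.5 0 0 0 0.093;0 0 0 0 0 0 0.093",
)

```text
clock: 1.98
tcp_pos: [468.5, -115.1, 240.4]
orientation: [-2.35, -2.084, 0.0]
contact_force: [0.4, 0.1, 0.7]
width: 93.0
gripper_force: 0.0
```

Run:
```python
from h import *
plan(474,-110,200,84)
c=look('wrist');save(c,'w1.png');np.save('Pw.npy',cloud(c));print(np.array(c['hand_eye']).round(2))
```

```text
now [ 468.5 -115.1  240.4] shift tool mm [ 5.7  4.8 40.4] turn [-0.03 -0.01 -0.86] F [0.4 0.1 0.7] t 1.975
[[-0.0000e+00 -9.6000e-01 -2.8000e-01  7.6660e+01]
 [ 1.0000e+00  0.0000e+00 -0.0000e+00 -1.2000e-01]
 [ 0.0000e+00 -2.8000e-01  9.6000e-01 -1.4496e+02]
 [ 0.0000e+00  0.0000e+00  0.0000e+00  1.0000e+00]]
```

View pics/w1.png

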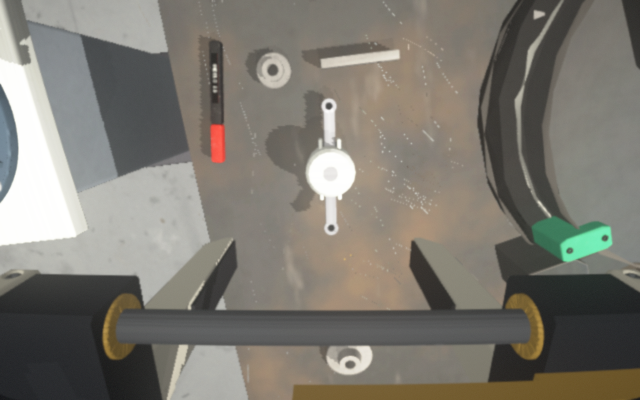

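The wrist view shows the cap at (330,173) and the arm eyes at (329,105) and (331,229); the arms are nearly in line with the tool's x. The fingers enter at left and right, clear of the parts.

Run:
```python
from h import *
P=np.load('Pw.npy')
with np.errstate(invalid='ignore'):
    b=(abs(P[...,0]-474)<60)&(abs(P[...,1]+110)<90)&(P[...,2]>8)&(P[...,2]<60)
q=P[b]
t=q[q[:,2]>38];print('top z',np.percentile(t[:,2],[5,50,95]))
near=t[np.hypot(t[:,0]-474,t[:,1]+110)<35]
(c,r)=cv2.minEnclosingCircle(near[:,:2].astype(np.float32));print('cap',c,r,near.mean(0))
rr=np.hypot(q[:,0]-c[0],q[:,1]-c[1])
a=q[rr>35];
for s in (1,-1):
    e=a[(a[:,1]-c[1])*s>0];print('arm',len(e),e.mean(0),e.min(0),e.max(0))
e1=a[a[:,1]>c[1]].mean(0);e2=a[a[:,1]<c[1]].mean(0);d=e1-e2
psi=np.degrees(np.arctan2(d[1],d[0]));print('psi',psi)
plan(c[0],c[1],27,psi)
```

```text
top z [38.94927637 42.03222801 43.64535659]
cap (475.8180236816406, -110.77157592773438) 25.422794342041016 [ 475.74191119 -109.76925362   41.81466475]
arm 473 [481.14180715 -55.82472564  17.12344615] [468.56529081 -76.63030193  13.18224873] [489.7355737  -35.89686037  22.75602757]
arm 386 [ 470.46910242 -163.07181217   28.95781133] [ 462.19442254 -180.20285477   21.37132113] [ 477.94003123 -145.09580174   36.03204129]
psi 84.31691572974965
now [ 468.6 -115.1  240.5] shift tool mm [  5.2   6.7 213.5] turn [-0.02 -0.01 -1.34] F [-0.2  0.6 -0.4] t 2.025
```

>>> send_rows(
  rows="0 0 -1.3 0.005 0.0067 0.04 0.093;0 0 0 0 0 0.05 0.093;0 0 0 0 0 0.05 0.093;0 0 0 0 0 0.05 0.093;0 0 0 0 0 0.023 0.093",
)

```text
clock: 2.65
tcp_pos: [474.7, -110.6, 25.2]
orientation: [-2.328, -2.105, 0.002]
contact_force: [0.9, -0.6, -0.3]
width: 93.1
gripper_force: 0.0
```

>>> send_rows(
  rows="0 0 0 0 0 0 0.06;0 0 0 0 0 0 0.05;0 0 0 0 0 0 0.04;0 0 0 0 0 0 0.04;0 0 0 0 0 0 0.04",
)

```text
clock: 3.28
tcp_pos: [476.3, -111.1, 28.2]
orientation: [2.325, 2.112, 0.001]
contact_force: [-0.4, -0.2, 4.9]
width: 50.9
gripper_force: 30.0
```

>>> send_rows(
  rows="0 0 0 0 0 -0.03 0.04;0 0 0 0 0 -0.05 0.04;0 0 0 0 0 -0.05 0.04;0 0 0 0.03 0 -0.04 0.04;0 0 0 0.04 0.005 0 0.04",
)

```text
clock: 3.9
tcp_pos: [488.6, -41.6, 200.4]
orientation: [2.324, 2.108, 0.005]
contact_force: [0.6, 0.2, -4.0]
width: 50.6
gripper_force: 30.0
```

>>> send_rows(
  rows="0 0 0 0.045 0.005 0 0.04;0 0 0 0.045 0.005 0 0.04;0 0 0 0.045 0.005 0 0.04;0 0 0 0.045 0.007 0 0.04;0 0 0 0 0 0 0.04",
)

```text
clock: 4.53
tcp_pos: [526.5, 137.7, 197.1]
orientation: [-2.322, -2.116, 0.001]
contact_force: [-0.6, 0.4, -3.5]
width: 51.1
gripper_force: 30.0
```

Run:
```python
from h import *
plan(532,195,200,84.3)
c=look('wrist');save(c,'w2.png');np.save('Pw2.npy',cloud(c))
```

```text
now [526.5 137.7 197.1] shift tool mm [57.6  0.2 -2.9] turn [-0.05 -0.01  0.38] F [-0.6  0.4 -3.5] t 4.525
```

View pics/w2.png

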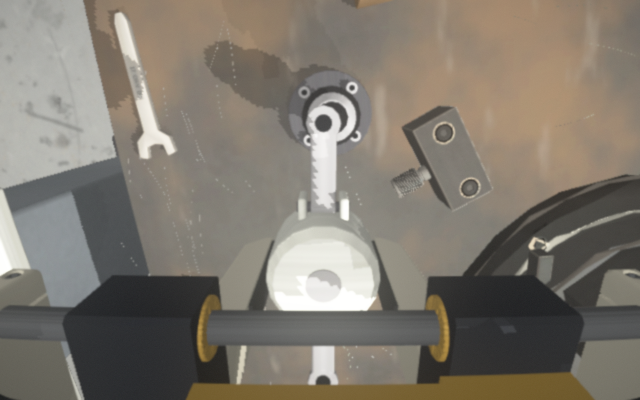

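The port flange is centred near (328,108) in the wrist view, with the held coupling's +y arm covering part of the stub top. The cap top is at (323,265).

```bash
cat > circ.py <<'E'
from h import *
from scipy.optimize import least_squares
def fit(E,r):
    f=lambda p:np.hypot(E[:,0]-p[0],E[:,1]-p[1])-r
    s=least_squares(f,E.mean(0)[:2],loss='soft_l1',f_scale=1.);return s.x,np.std(f(s.x))
def edge(P,mask,r,c0,tol):
    cs,_=cv2.findContours(mask.astype(np.uint8),cv2.RETR_EXTERNAL,cv2.CHAIN_APPROX_NONE)
    k=max(cs,key=len)[:,0];E=P[k[:,1],k[:,0]]
    E=E[abs(np.hypot(E[:,0]-c0[0],E[:,1]-c0[1])-r)<tol]
    x,s=fit(E,r);return x.round(2),round(s,2),len(E)
E
python3 - <<'E'
from circ import *
np.seterr(invalid='ignore')
P=np.load('Pw2.npy');d=lambda P,x,y:np.hypot(P[...,0]-x,P[...,1]-y)
for n,Q in(('w',P),('top',np.load('Pt.npy')),('side',np.load('Ps.npy'))):
    m=(Q[...,2]>5)&(Q[...,2]<14)&(d(Q,532,195)<55);print(n,'flange',edge(Q,m,40,(532,195),8))
    for lo in (60,):
        m=(Q[...,2]>lo)&(Q[...,2]<105)&(d(Q,532,195)<35);q=Q[m];print(n,'stub',len(q),q.min(0).round(1),q.max(0).round(1),np.percentile(q[:,2],[50,90,97]).round(1))
m=(P[...,2]>200)&(P[...,2]<225)&(d(P,526.5,137.7)<32);print('cap',edge(P,m,26,(526.5,137.7),5),np.median(P[m],0))
E
```

```text
w flange (array([535.52, 199.17]), np.float64(4.1), 293)
w stub 1687 [514.6 178.8  60. ] [562.  226.2  90.8] [83.  88.6 89.4]
top flange (array([536.76, 200.78]), np.float64(1.15), 64)
top stub 231 [513.8 179.2  60. ] [559.4 223.8  91.7] [84.2 89.  90.8]
side flange (array([528.58, 193.12]), np.float64(5.38), 41)
side stub 233 [517.1 188.9  60.1] [562.6 229.1  89.4] [79.5 87.7 88.5]
cap (array([526.26, 137.78]), np.float64(1.44), 326) [527.17291157 144.17704782 210.79126331]
```

Run:
```python
from circ import *
np.seterr(invalid='ignore')
d=lambda P,x,y:np.hypot(P[...,0]-x,P[...,1]-y)
for n,Q in(('w',np.load('Pw2.npy')),('top',np.load('Pt.npy'))):
    m=(Q[...,2]>5)&(Q[...,2]<14)&(d(Q,537.5,202)<46);print(n,'flange',edge(Q,m,40,(537.5,202),3))
    m=(Q[...,2]>40)&(Q[...,2]<100)&(d(Q,537.5,202)<30);print(n,'gasket',edge(Q,m,24.3,(537.5,202),2.5))
    m=(Q[...,2]>72)&(Q[...,2]<100)&(d(Q,537.5,202)<30);print(n,'head',edge(Q,m,18,(537.5,202),2.5))
plan(537.7,202,197,84.3)
```

```text
w flange (array([537.97, 201.84]), np.float64(0.65), 229)
w gasket (array([538.02, 202.2 ]), np.float64(0.44), 149)
w head (array([538.13, 202.12]), np.float64(0.33), 98)
top flange (array([537.7 , 202.28]), np.float64(0.85), 82)
top gasket (array([537.77, 202.4 ]), np.float64(0.76), 43)
top head (array([537.72, 201.96]), np.float64(0.77), 39)
now [526.2 136.2 197. ] shift tool mm [66.6  5.3 -0. ] turn [-0.08  0.03  0.33] F [-0.3  0.  -3.6] t 4.575
```

>>> send_rows(
  rows="0 0 0 0.033 0.0026 0 0.04;0 0 0 0.032 0.0026 0 0.04;0 0 0 0 0 0.04 0.04;0 0 0 0 0 0.032 0.04;0 0 0 0 0 0 0.04",
)

```text
clock: 5.2
tcp_pos: [536.6, 198.2, 123.6]
orientation: [-2.325, -2.11, 0.008]
contact_force: [0.9, 0.1, -4.8]
width: 50.8
gripper_force: 30.0
```

Run:
```python
from circ import *
np.seterr(invalid='ignore')
p=[]
for i in range(4):
    c=look('top');p.append(robot.read_state()['tcp_pos'])
print(np.mean(p,0),np.std(p,0),robot.read_state()['contact_force'])
c=look('wrist');P=cloud(c);d=lambda P,x,y:np.hypot(P[...,0]-x,P[...,1]-y)
m=(P[...,2]>128)&(P[...,2]<155)&(d(P,538,202)<32);print('cap',edge(P,m,26,(538,202),4),np.median(P[m],0))
```

```text
[538.48028102 199.00193719 126.56994824] [0.44714113 0.2665473  0.69256656] [-0.16389825  0.26175086 -3.84993494]
cap (array([538.5 , 199.42]), np.float64(1.48), 303) [539.22495049 206.42979918 140.92581439]
```

>>> send_rows(
  rows="0 0 0 0.0024 -0.0005 0 0.04;0 0 0 0 0 0.005 0.04;0 0 0 0 0 0.005 0.04;0 0 0 0 0 0.003 0.04;0 0 0 0 0 0 0.04",
)

```text
clock: 6.08
tcp_pos: [537.7, 201.9, 112.3]
orientation: [-2.325, -2.112, 0.001]
contact_force: [-0.0, -0.8, -4.0]
width: 51.1
gripper_force: 30.0
```

>>> send_rows(
  rows="0 0 0 0 0 0.003 0.04;0 0 0 0 0 0.002 0.04;0 0 0 0 0 0.002 0.04;0 0 0 0 0 0 0.04",
)

```text
clock: 6.58
tcp_pos: [538.1, 201.9, 105.6]
orientation: [2.325, 2.112, 0.001]
contact_force: [3.0, 0.5, -5.4]
width: 51.0
gripper_force: 30.0
```

>>> send_rows(
  rows="0 0 0 0 0 0.002 0.04;0 0 0 0 0 0.002 0.04;0 0 0 0 0 0.002 0.04;0 0 0 0 0 0.002 0.04;0 0 0 0 0 0 0.04",
)

```text
clock: 7.2
tcp_pos: [538.0, 201.9, 97.5]
orientation: [2.325, 2.112, 0.001]
contact_force: [5.0, -0.8, -4.6]
width: 50.9
gripper_force: 30.0
```

>>> send_rows(
  rows="0 0 0 0 0 0.002 0.04;0 0 0 0 0 0.002 0.04;0 0 0 0 0 0 0.04",
)

```text
clock: 7.58
tcp_pos: [538.0, 201.9, 93.5]
orientation: [2.325, 2.112, 0.001]
contact_force: [6.5, -0.9, -4.1]
width: 51.4
gripper_force: 30.0
```

>>> send_rows(
  rows="0 0 0 0 0.0005 0 0.04;0 0 0 0 0 0.001 0.04;0 0 0 0 0 0.001 0.04;0 0 0 0 0 0 0.04",
)

```text
clock: 8.07
tcp_pos: [538.1, 201.9, 91.4]
orientation: [-2.325, -2.112, 0.001]
contact_force: [3.5, 0.1, -4.1]
width: 50.7
gripper_force: 30.0
```

>>> send_rows(
  rows="0 0 0 0 0 0.001 0.04;0 0 0 0 0 0.001 0.04;0 0 0 0 0 0 0.04",
)

```text
clock: 8.45
tcp_pos: [538.1, 201.9, 89.4]
orientation: [-2.325, -2.113, 0.001]
contact_force: [2.7, -0.6, -4.3]
width: 50.8
gripper_force: 30.0
```

>>> send_rows(
  rows="0 0 0 0 0 0.001 0.04;0 0 0 0 0 0 0.04;0 0 0 0 0 0.001 0.04;0 0 0 0 0 0 0.04",
)

```text
clock: 8.95
tcp_pos: [538.2, 201.9, 87.8]
orientation: [-2.325, -2.113, 0.0]
contact_force: [-0.8, -1.6, 2.7]
width: 50.6
gripper_force: 30.0
```

>>> send_rows(
  rows="0 0 0 0 0 0.001 0.04;0 0 0 0 0 0 0.04;0 0 0 0 0 0.001 0.04;0 0 0 0 0 0 0.04",
)

```text
clock: 9.45
tcp_pos: [538.3, 201.9, 85.5]
orientation: [-2.325, -2.112, 0.0]
contact_force: [-1.3, 0.6, 3.2]
width: 51.3
gripper_force: 30.0
```

>>> send_rows(
  rows="0 0 0 0 0 0.001 0.04;0 0 0 0 0 0 0.04;0 0 0 0 0 0 0.04",
)

```text
clock: 9.82
tcp_pos: [538.3, 201.9, 84.6]
orientation: [-2.325, -2.112, 0.0]
contact_force: [-2.6, -0.2, 3.7]
width: 51.1
gripper_force: 30.0
```

>>> send_rows(
  rows="0 0 0 0 0 0.0005 0.04;0 0 0 0 0 0 0.04;0 0 0 0 0 0 0.04",
)

```text
clock: 10.2
tcp_pos: [538.3, 201.9, 84.3]
orientation: [-2.325, -2.113, 0.0]
contact_force: [-3.4, 0.2, 6.4]
width: 50.4
gripper_force: 30.0
```

>>> send_rows(
  rows="0 0 0 0 0 0.0005 0.04;0 0 0 0 0 0 0.04;0 0 0 0 0 0 0.04",
)

```text
clock: 10.58
tcp_pos: [538.3, 201.9, 84.0]
orientation: [-2.325, -2.113, -0.0]
contact_force: [-3.7, -0.4, 8.5]
width: 50.8
gripper_force: 30.0
```

>>> send_rows(
  rows="0 0 0 0 0 0.0005 0.04;0 0 0 0 0 0 0.04;0 0 0 0 0 0 0.04",
)

```text
clock: 10.95
tcp_pos: [538.3, 201.9, 83.7]
orientation: [-2.325, -2.113, -0.0]
contact_force: [-5.1, -1.7, 11.8]
width: 50.9
gripper_force: 30.0
```

>>> send_rows(
  rows="0 0 0 0 0 0.0005 0.04;0 0 0 0 0 0 0.04;0 0 0 0 0 0 0.04",
)

```text
clock: 11.32
tcp_pos: [538.3, 201.9, 83.5]
orientation: [2.325, 2.113, 0.0]
contact_force: [-6.2, -2.3, 15.0]
width: 50.5
gripper_force: 30.0
```

>>> send_rows(
  rows="0 0 0 0 0 0.0004 0.04;0 0 0 0 0 0 0.04;0 0 0 0 0 0 0.04",
)

```text
clock: 11.7
tcp_pos: [538.3, 201.9, 83.5]
orientation: [2.325, 2.113, 0.0]
contact_force: [-8.5, -2.3, 19.3]
width: 51.0
gripper_force: 30.0
```

>>> send_rows(
  rows="0 0 0 0 -0.0004 0 0.04;0 0 0 0 0 0.0003 0.04;0 0 0 0 0 0 0.04;0 0 0 0 0 0 0.04",
)

```text
clock: 12.2
tcp_pos: [538.3, 201.9, 83.5]
orientation: [2.325, 2.112, 0.002]
contact_force: [-7.1, -3.0, 19.4]
width: 50.9
gripper_force: 30.0
```

Run:
```python
from h import *
d=look('side');P=cloud(d);save(d,'s2.png')
w=d['frame'][190:270,225:305,::-1];cv2.imwrite('pics/s2c.png',cv2.resize(w,None,fx=7,fy=7,interpolation=cv2.INTER_CUBIC))
```

```text
(no output)
```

View pics/s2c.png

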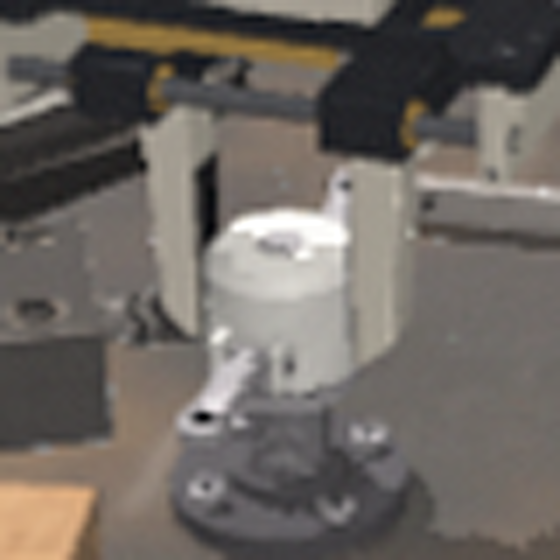

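The crop shows the cap seated down to the shoulder, with both cam arms still out (the near one, +y, at about (215,385)). Releasing and going up.

>>> send_rows(
  rows="0 0 0 0 0 0 0.093;0 0 0 0 0 0 0.093;0 0 0 0 0 0 0.093;0 0 0 0 0 -0.02 0.093;0 0 0 0 0 -0.055 0.093",
)

```text
clock: 12.88
tcp_pos: [536.6, 201.6, 155.5]
orientation: [-2.324, -2.111, 0.007]
contact_force: [0.8, 0.2, 0.3]
width: 92.1
gripper_force: 0.0
```

>>> send_rows(
  rows="0 0 0 0 0 -0.045 0.093;0 0 0 0.03 0 0 0;0 0 0 0.04 0 0 0;0 0 0 0 0 0 0;0 0 0 0 0 0 0",
)

```text
clock: 13.5
tcp_pos: [544.4, 271.1, 201.5]
orientation: [-2.325, -2.113, 0.001]
contact_force: [-1.0, -0.7, -0.1]
width: 57.5
gripper_force: 0.0
```

Run:
```python
from circ import *
np.seterr(invalid='ignore')
print(robot.read_state()['width'])
c=look('top');P=cloud(c)
np.save('Pt2.npy',P)
d=np.hypot(P[...,0]-538,P[...,1]-202)
q=P[(d<85)&(P[...,2]>30)&(P[...,2]<112)];u=np.array([.0993,.995]);r=(q[:,:2]-[538,202])@u
for s in(1,-1):
    for lo in(28,40,52,64,76):
        k=(r*s>lo)&(r*s<lo+12)
        if k.any(): print(s,lo,k.sum(),q[k].mean(0).round(1))
k=np.hypot(q[:,0]-538,q[:,1]-202)<18;print('cap z',np.median(q[k],0))
k=(P[...,2]>88)&(P[...,2]<112)&(d<34);print(edge(P,k,26,(538,202),4))
plan(545,271.7,203,84.3)
```

```text
57.523627691021446
1 28 29 [540.7 235.5  74.3]
1 40 26 [541.2 248.2  73. ]
1 52 22 [543.3 260.   73.4]
1 64 16 [543.8 268.7  71.3]
-1 28 37 [535.6 169.4  75.1]
-1 40 24 [531.7 156.3  82. ]
-1 52 25 [531.8 143.8  86.8]
-1 64 17 [530.3 135.1  87.5]
cap z [537.85963729 202.19803949  97.92616165]
(array([536.82, 202.02]), np.float64(0.71), 55)
now [544.5 270.9 201.6] shift tool mm [ 0.9  0.4 -1.4] turn [-0.03  0.03  0.2 ] F [-0.6 -0.3  0.4] t 13.55
```

>>> send_rows(
  rows="0 0 0 0.001 0 0.04 0;0 0 0 0 0 0.04 0;0 0 0 0 0 0.014 0;0 0 0 0 0 0 0;0 0 0 0 0 0 0",
)

```text
clock: 14.18
tcp_pos: [545.5, 272.7, 109.5]
orientation: [2.325, 2.112, 0.003]
contact_force: [-0.2, -0.1, 0.1]
width: 3.8
gripper_force: 0.0
```

>>> send_rows(
  rows="0 0 0 0 0 0.005 0;0 0 0 0 0 0.005 0;0 0 0 0 0 0.005 0;0 0 0 0 0 0 0",
)

```text
clock: 14.68
tcp_pos: [544.6, 272.7, 92.6]
orientation: [-2.325, -2.112, 0.0]
contact_force: [-0.1, 1.7, 0.6]
width: 0.5
gripper_force: 0.4
```

>>> send_rows(
  rows="0 0 0 -0.001 0 0.005 0;0 0 0 -0.001 0 0.005 0;0 0 0 -0.001 0 0.005 0",
)

```text
clock: 15.05
tcp_pos: [545.0, 270.5, 78.5]
orientation: [-2.325, -2.113, -0.004]
contact_force: [-0.3, 3.8, 5.7]
width: 0.4
gripper_force: 3.3
```

>>> send_rows(
  rows="0 0 0 -0.003 0 0.005 0;0 0 0 -0.002 0 0.003 0;0 0 0 -0.003 0 0.003 0;0 0 0 -0.003 0 0.003 0",
)

```text
clock: 15.55
tcp_pos: [543.9, 259.8, 64.2]
orientation: [-2.325, -2.112, -0.004]
contact_force: [1.6, 7.5, 1.9]
width: 0.3
gripper_force: 3.5
```

>>> send_rows(
  rows="0 0 0 -0.003 0 0.0025 0;0 0 0 -0.0025 0 0.0015 0;0 0 0 -0.0025 0 0.0015 0;0 0 0 -0.002 0 0.001 0",
)

```text
clock: 16.05
tcp_pos: [543.0, 249.3, 57.9]
orientation: [2.325, 2.112, 0.003]
contact_force: [0.3, 5.5, 6.0]
width: 0.7
gripper_force: 2.9
```

>>> send_rows(
  rows="0 0 0 -0.0015 0 0.0005 0;0 0 0 -0.0015 0 0.0005 0;0 0 0 -0.0015 0 0.0005 0;0 0 0 0 0 0 0",
)

```text
clock: 16.55
tcp_pos: [542.7, 245.9, 56.9]
orientation: [-2.325, -2.112, -0.006]
contact_force: [-0.8, 13.7, 6.5]
width: 0.1
gripper_force: 6.4
```

>>> send_rows(
  rows="0 0 0 -0.001 0 0 0;0 0 0 0 0 0 0",
)

```text
clock: 16.8
tcp_pos: [542.7, 245.7, 57.0]
orientation: [-2.325, -2.112, -0.008]
contact_force: [-0.9, 18.3, 6.0]
width: 0.5
gripper_force: 9.1
```

>>> send_rows(
  rows="0 0 0 -0.001 0 0 0;0 0 0 0 0 0 0;0 0 0 0 0 0 0",
)

```text
clock: 17.18
tcp_pos: [542.8, 245.4, 57.2]
orientation: [-2.325, -2.111, -0.01]
contact_force: [-1.6, 22.2, 6.8]
width: 0.4
gripper_force: 11.2
```

>>> send_rows(
  rows="0 0 0 0.02 0 0 0;0 0 0 0.04 0 0 0;0 0 0 0.04 0 -0.04 0;0 0 0 0 0 -0.06 0;0 0 0 0 0 -0.04 0",
)

```text
clock: 17.8
tcp_pos: [551.4, 342.5, 198.0]
orientation: [2.324, 2.113, 0.001]
contact_force: [0.3, 0.3, 0.6]
width: -0.0
gripper_force: 0.0
```

Run:
```python
from circ import *
np.seterr(invalid='ignore')
plan(538,202,160,84.3)
d=look('side');P=cloud(d)
w=d['frame'][205:275,225:305,::-1];cv2.imwrite('pics/s3c.png',cv2.resize(w,None,fx=7,fy=7,interpolation=cv2.INTER_CUBIC))
u=np.array([.0993,.995])
def rows(P,n):
    D=P[...,:2]-[538,202];r=D@u;t=D@[.995,-.0993]
    for lo in range(16,84,6):
        k=(abs(t)<7)&(r>20)&(r<90)&(P[...,2]>lo)&(P[...,2]<lo+6)
        if k.any():print(n,lo,k.sum(),np.percentile(r[k],[5,50,95]).round(1))
rows(P,'side');rows(cloud(look('wrist')),'wrist')
```

```text
now [551.4 342.5 198. ] shift tool mm [-1.412e+02 -1.000e-01  3.800e+01] turn [0.06 0.   0.26] F [0.3 0.3 0.6] t 17.8
side 16 1 [21.1 21.1 21.1]
side 22 9 [39.5 41.4 42.9]
side 28 14 [36.3 39.7 41.6]
side 34 15 [36.3 38.6 41.2]
side 40 11 [36.8 38.5 40.1]
side 46 18 [25.2 37.1 40.6]
side 52 18 [24.1 36.6 38.7]
side 58 12 [33.  35.6 38.4]
side 64 15 [32.6 35.6 38.2]
side 70 16 [27.9 32.7 36.1]
side 76 15 [25.3 29.1 32.9]
side 82 16 [26.9 28.6 30.6]
wrist 40 4 [35.7 36.1 36.3]
wrist 46 7 [35.  35.6 36.2]
wrist 52 9 [34.1 34.7 35.5]
wrist 58 7 [33.3 34.2 34.6]
wrist 64 9 [32.4 33.3 34.1]
wrist 70 4 [32.  33.1 34.6]
```

View pics/s3c.png

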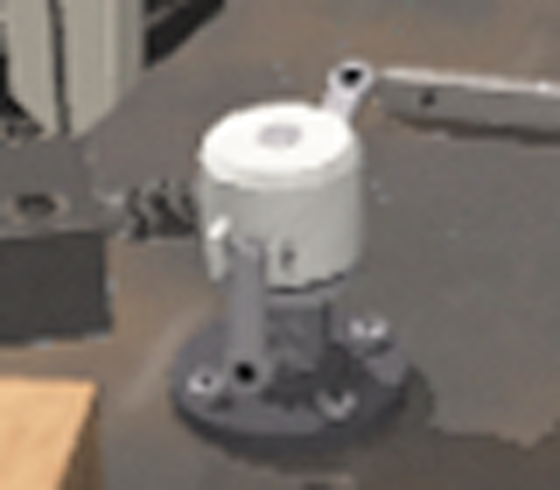

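The crop shows the +y arm nearly down ((245,310)), held off the last bit by the finger meeting the lugs beside the pivot at (215,255); about 1.45 rad. I'll tilt the tool so the tips reach in under the lugs.

>>> send_rows(
  rows="0 0 0 -0.055 0 0 0;0 0 0 -0.011 0 0.04 0;0 0 0 0 0 0.05 0;0 0 0 0 0 0.051 0;0 -7.5 0 0 0 0 0",
)

```text
clock: 18.52
tcp_pos: [542.4, 273.4, 49.8]
orientation: [2.259, 2.049, -0.164]
contact_force: [-0.4, -0.6, 0.1]
width: -0.2
gripper_force: 0.0
```

>>> send_rows(
  rows="0 -7.5 0 0 0 0 0;0 0 0 -0.0097 0 0.0026 0;0 0 0 -0.0068 0 0.0018 0;0 0 0 -0.0048 0 0.0013 0;0 0 0 0 0 0 0",
)

```text
clock: 19.15
tcp_pos: [543.0, 253.4, 55.2]
orientation: [2.186, 1.984, -0.287]
contact_force: [-0.4, 1.4, 0.2]
width: 0.8
gripper_force: 0.3
```

>>> send_rows(
  rows="0 0 0 -0.0019 0 0.0005 0;0 0 0 -0.001 0 0.0003 0;0 0 0 0 0 0 0",
)

```text
clock: 19.52
tcp_pos: [542.7, 251.5, 54.9]
orientation: [2.185, 1.985, -0.287]
contact_force: [0.3, 2.0, -1.0]
width: 0.7
gripper_force: 1.4
```

>>> send_rows(
  rows="0 0 0 -0.001 0 0.0003 0;0 0 0 -0.001 0 0.0003 0;0 0 0 0 0 0 0",
)

```text
clock: 19.9
tcp_pos: [542.5, 249.8, 54.6]
orientation: [2.185, 1.986, -0.286]
contact_force: [1.7, 6.4, -4.4]
width: 0.8
gripper_force: 3.2
```

>>> send_rows(
  rows="0 0 0 -0.001 0 0.0003 0;0 0 0 -0.001 0 0.0003 0;0 0 0 0 0 0 0",
)

```text
clock: 20.27
tcp_pos: [542.2, 247.7, 54.4]
orientation: [2.185, 1.986, -0.286]
contact_force: [1.5, 6.5, -4.5]
width: 0.6
gripper_force: 3.3
```

>>> send_rows(
  rows="0 0 0 -0.001 0 0.0003 0;0 0 0 0 0 0 0;0 0 0 0 0 0 0",
)

```text
clock: 20.65
tcp_pos: [542.1, 246.8, 54.3]
orientation: [2.185, 1.986, -0.285]
contact_force: [0.3, 7.4, -5.6]
width: 0.7
gripper_force: 3.9
```

>>> send_rows(
  rows="0 0 0 -0.001 0 0.0003 0;0 0 0 0 0 0 0",
)

```text
clock: 20.9
tcp_pos: [542.1, 246.4, 54.3]
orientation: [2.186, 1.986, -0.284]
contact_force: [1.7, 11.1, -6.0]
width: 0.3
gripper_force: 5.8
```

>>> send_rows(
  rows="0 0 0 -0.001 0 0.0003 0;0 0 0 0 0 0 0",
)

```text
clock: 21.15
tcp_pos: [542.1, 246.1, 54.3]
orientation: [2.187, 1.987, -0.282]
contact_force: [1.4, 14.3, -7.4]
width: 0.6
gripper_force: 7.9
```

>>> send_rows(
  rows="0 0 0 -0.001 0 0.0003 0;0 0 0 0 0 0 0",
)

```text
clock: 21.4
tcp_pos: [542.1, 245.8, 54.3]
orientation: [2.187, 1.987, -0.279]
contact_force: [1.1, 18.9, -8.7]
width: 0.7
gripper_force: 10.1
```

>>> send_rows(
  rows="0 0 0 0.029 0 -0.0078 0;0 7.5 0 0 0 0 0;0 7.5 0 0 0 -0.01 0;0 0 0 0 0 -0.055 0;0 0 0 0 0 -0.055 0",
)

```text
clock: 22.02
tcp_pos: [544.5, 273.2, 175.8]
orientation: [-2.326, -2.112, 0.003]
contact_force: [-0.4, 0.1, 1.1]
width: 0.7
gripper_force: 0.0
```

>>> send_rows(
  rows="0 0 0 0 0 -0.03 0;0 0 0 -0.047 0 0 0;0 0 0 -0.047 0 0 0;0 0 0 -0.047 0 0 0;0 0 0 0 0 0 0",
)

```text
clock: 22.65
tcp_pos: [531.0, 131.1, 204.7]
orientation: [2.328, 2.109, -0.002]
contact_force: [1.0, 0.5, -0.5]
width: 0.6
gripper_force: 0.0
```

Run:
```python
from circ import *
np.seterr(invalid='ignore')
plan(538-6.55,202-65.7,120,84.3)
P=cloud(look('side'))
u=np.array([.0993,.995])
D=P[...,:2]-[538,202];r=D@u;t=D@[.995,-.0993]
for lo in range(22,76,6):
    k=(abs(t)<7)&(r>28)&(r<90)&(P[...,2]>lo)&(P[...,2]<lo+6)
    if k.any():print(lo,k.sum(),np.percentile(r[k],[5,50,95]).round(1))
d=np.hypot(D[...,0],D[...,1])
for n,P in(('top',cloud(look('top'))),):
    D=P[...,:2]-[538,202];d=np.hypot(D[...,0],D[...,1])
    q=P[(d<18)&(P[...,2]>70)&(P[...,2]<115)];print(np.median(q,0))
    k=(P[...,2]>88)&(P[...,2]<112)&(d<34);print(edge(P,k,26,(538,202),4))
```

```text
now [531.  131.1 204.7] shift tool mm [ 5.3  0.  84.7] turn [-0.04  0.06  0.05] F [ 1.   0.5 -0.5] t 22.65
22 10 [32.7 34.9 36.7]
28 12 [31.9 35.3 38.1]
34 14 [30.6 35.4 37.2]
40 14 [31.8 35.3 36.1]
46 12 [34.  35.7 37.6]
52 10 [33.1 35.7 37.9]
58 11 [34.7 36.4 37.7]
64 16 [33.7 35.9 37. ]
70 16 [29.  33.5 35. ]
[nan nan nan]
(array([518.13, 241.19]), np.float64(1.19), 4)
  return _methods._mean(a, axis=axis, dtype=dtype,
```

The +y arm is now vertical (constant 35–36 mm from the axis). Now the -y arm.

>>> send_rows(
  rows="0 0 0 0.005 0 0.045 0;0 0 0 0 0 0.038 0;0 0 0 -0.001 0 0.005 0;0 0 0 -0.001 0 0.005 0;0 0 0 -0.001 0 0.005 0",
)

```text
clock: 23.38
tcp_pos: [532.5, 135.8, 108.0]
orientation: [2.323, 2.112, 0.003]
contact_force: [-1.0, -3.1, 6.4]
width: 1.0
gripper_force: 3.2
```

>>> send_rows(
  rows="0 0 0 -0.001 0 0.005 0;0 0 0 -0.001 0 0.005 0;0 0 0 0 0 0.005 0;0 0 0 0.001 0 0.005 0;0 0 0 0.001 0 0.005 0",
)

```text
clock: 24.0
tcp_pos: [532.5, 135.0, 82.8]
orientation: [2.323, 2.111, 0.002]
contact_force: [0.0, -7.5, 5.3]
width: 0.4
gripper_force: 3.5
```

>>> send_rows(
  rows="0 0 0 0.0015 0 0.005 0;0 0 0 0.002 0 0.004 0;0 0 0 0.0025 0 0.004 0;0 0 0 0.003 0 0.003 0",
)

```text
clock: 24.5
tcp_pos: [533.1, 143.9, 66.4]
orientation: [2.324, 2.112, 0.001]
contact_force: [-0.6, -7.9, 2.2]
width: 0.5
gripper_force: 3.5
```

>>> send_rows(
  rows="0 0 0 0.003 0 0.003 0;0 0 0 0.0025 0 0.002 0;0 0 0 0.0025 0 0.002 0;0 0 0 0.002 0 0.001 0;0 0 0 0.001 0 0.0005 0",
)

```text
clock: 25.12
tcp_pos: [534.2, 155.5, 58.0]
orientation: [2.324, 2.112, 0.002]
contact_force: [-0.7, -3.6, 5.4]
width: 0.2
gripper_force: 2.7
```

>>> send_rows(
  rows="0 0 0 -0.02 0 0 0;0 0 0 -0.009 0 0 0;0 7.5 0 0 0 0 0;0 7.5 0 0 0 0 0;0 0 0 0 0 0 0",
)

```text
clock: 25.75
tcp_pos: [530.5, 124.9, 56.9]
orientation: [-2.188, -1.981, -0.286]
contact_force: [-0.5, -0.6, -0.7]
width: 0.5
gripper_force: 0.0
```

>>> send_rows(
  rows="0 0 0 0.0097 0 0.0026 0;0 0 0 0.0068 0 0.0018 0;0 0 0 0.0039 0 0.001 0;0 0 0 0.0019 0 0.0005 0;0 0 0 0 0 0 0",
)

```text
clock: 26.38
tcp_pos: [532.8, 149.7, 57.1]
orientation: [-2.185, -1.985, -0.287]
contact_force: [-0.7, -1.1, -0.7]
width: 0.6
gripper_force: 0.6
```

>>> send_rows(
  rows="0 0 0 0.0015 0 0.0004 0;0 0 0 0.0015 0 0.0004 0;0 0 0 0.0015 0 0.0004 0;0 0 0 0 0 0 0",
)

```text
clock: 26.88
tcp_pos: [533.0, 153.5, 56.7]
orientation: [-2.185, -1.985, -0.286]
contact_force: [0.4, -8.4, -4.4]
width: 0.4
gripper_force: 3.3
```

>>> send_rows(
  rows="0 0 0 0.001 0 0.0003 0;0 0 0 0.001 0 0.0003 0;0 0 0 0 0 0 0",
)

```text
clock: 27.25
tcp_pos: [533.2, 155.6, 56.6]
orientation: [-2.185, -1.985, -0.285]
contact_force: [-1.5, -7.5, -4.3]
width: 0.4
gripper_force: 3.4
```

>>> send_rows(
  rows="0 0 0 0.001 0 0.0003 0;0 0 0 0.001 0 0.0003 0;0 0 0 0 0 0 0",
)

```text
clock: 27.62
tcp_pos: [533.2, 157.6, 56.3]
orientation: [-2.185, -1.985, -0.285]
contact_force: [-0.7, -7.1, -4.5]
width: 0.7
gripper_force: 3.5
```

>>> send_rows(
  rows="0 0 0 0.001 0 0.0003 0;0 0 0 0 0 0 0",
)

```text
clock: 27.88
tcp_pos: [533.3, 158.7, 56.3]
orientation: [-2.185, -1.985, -0.285]
contact_force: [-0.2, -7.0, -6.3]
width: 0.3
gripper_force: 3.6
```

>>> send_rows(
  rows="0 0 0 0.001 0 0.0003 0;0 0 0 0 0 0 0",
)

```text
clock: 28.12
tcp_pos: [533.3, 159.5, 56.1]
orientation: [-2.185, -1.985, -0.284]
contact_force: [-1.1, -9.8, -6.0]
width: 0.3
gripper_force: 4.6
```

>>> send_rows(
  rows="0 0 0 0.001 0 0.0003 0;0 0 0 0 0 0 0",
)

```text
clock: 28.38
tcp_pos: [533.4, 160.0, 56.0]
orientation: [-2.186, -1.986, -0.284]
contact_force: [-1.1, -13.5, -6.2]
width: 0.6
gripper_force: 6.9
```

>>> send_rows(
  rows="0 0 0 0.001 0 0.0003 0;0 0 0 0 0 0 0",
)

```text
clock: 28.62
tcp_pos: [533.5, 160.4, 55.9]
orientation: [-2.186, -1.986, -0.283]
contact_force: [-2.3, -19.2, -4.7]
width: 0.8
gripper_force: 9.7
```

Hard stop reached. Back out, go up and clear, then check.

>>> send_rows(
  rows="0 0 0 -0.029 0 -0.0078 0;0 -7.5 0 0 0 0 0;0 -7.5 0 -0.02 0 -0.01 0;0 0 0 0 0 -0.055 0;0 0 0 0 0 -0.055 0",
)

```text
clock: 29.25
tcp_pos: [529.0, 111.9, 175.6]
orientation: [-2.325, -2.112, 0.001]
contact_force: [0.9, -0.3, -0.0]
width: 0.4
gripper_force: 0.0
```

>>> send_rows(
  rows="0 0 0 -0.05 0 -0.03 0;0 0 0 -0.05 0 0 0;0 0 0 -0.05 0 0 0;0 0 0 0 0 0 0;0 0 0 0 0 0 0",
)

```text
clock: 29.88
tcp_pos: [515.0, -37.3, 204.3]
orientation: [-2.326, -2.112, -0.001]
contact_force: [-0.0, 0.6, -0.7]
width: 0.8
gripper_force: 0.0
```

Run:
```python
from circ import *
np.seterr(invalid='ignore')
plan(538,202,200,84.3)
t=look('top');P=cloud(t)
D=P[...,:2]-[538,202];d=np.hypot(D[...,0],D[...,1])
q=P[(d<22)&(P[...,2]>70)&(P[...,2]<115)];print(np.median(q,0),np.linalg.lstsq(np.c_[q[:,:2]-[538,202],np.ones(len(q))],q[:,2],rcond=None)[0])
k=(P[...,2]>88)&(P[...,2]<112)&(d<34);print(edge(P,k,26,(538,202),4))
r=D@[.0993,.995]
for s in(1,-1):
    k=(r*s>28)&(r*s<80)&(abs(D@[.995,-.0993])<9)&(P[...,2]>20)&(P[...,2]<95);print(s,k.sum(),P[k][:,2].round(),(r[k]*s).round())
s=look('side')
a=cv2.resize(t['frame'][165:225,210:290,::-1],None,fx=5,fy=5);b=cv2.resize(s['frame'][205:265,225:305,::-1],None,fx=5,fy=5)
cv2.imwrite('pics/f.png',np.hstack([a,b]))
```

```text
now [515.  -37.3 204.3] shift tool mm [ 2.404e+02 -1.000e-01  4.400e+00] turn [ 0.01 -0.02  0.18] F [-0.   0.6 -0.7] t 29.875
[537.84792487 202.05575988  97.81068263] [2.67290058e-02 1.68646104e-02 9.77339923e+01]
(array([537.38, 201.45]), np.float64(0.84), 57)
1 6 [79. 74. 74. 72. 73. 72.] [30. 30. 30. 30. 29. 29.]
-1 29 [70. 73. 73. 73. 73. 71. 58. 73. 73. 57. 42. 79. 74. 69. 57. 38. 71. 69.
 51. 36. 75. 78. 61. 54. 38. 50. 35. 35. 33.] [30. 33. 29. 31. 29. 31. 31. 30. 32. 32. 32. 28. 30. 32. 32. 31. 30. 32.
 31. 31. 28. 31. 31. 32. 32. 32. 32. 30. 32.]
```

View pics/f.png

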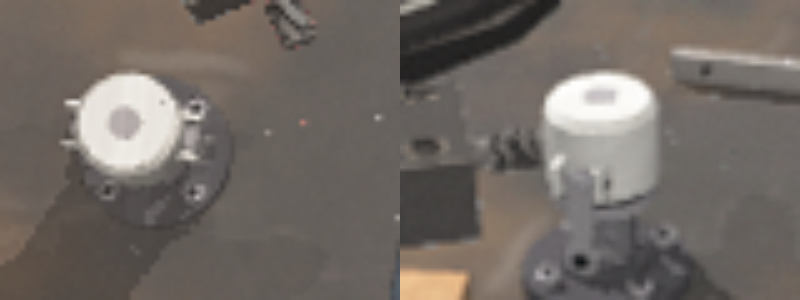

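Both arms are down: the -y arm's face is 32 mm from the axis over its whole length, and the cap is upright and home, its top at z 98.

```bash
python3 -c "
from bench import robot
print(robot.job_done())"
```

```text
the job is handed in; nothing more can be done
None
```

The coupling is pressed home on the adaptor and both cam arms are fully down, closed one after the other; the job was handed in at about 30 s of the 72 s allowed, and no verdict came back.

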